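Check a cast bushing against the master on the bench balance

ROBOT

A 6-joint arm with a two-finger parallel gripper is mounted at the origin on the work surface. World frame = base frame: x ahead of the robot, y to its left, z up, the work surface at z = 0. Lengths are in m, angles in rad, forces in N, time in s.
With the tool pointing down it reaches from about 0.25 to 0.725 m from the base axis. Payload 4 kg.
Tool frame: the origin (TCP) lies between the finger pads; the fingertips stand 8 mm ahead of it and the grasp point (between the pads) lies 11 mm behind it (bot.tip_reach is the distance from the TCP to the fingertips, in m); z points along the fingers, y is the line along which they close (so a half turn about z gives the same grasp; the last joint's range is limited). The gripper opens to 85 mm and grips with 20 to 120 N. Pads are 22 mm wide; open, the fingers measure 114 mm over their backs; the gripper's body (76 mm by 85 mm) begins 54 mm behind the grasp point. The pads swing forward as they close: fully open they stand 13 mm farther back than shut.
Start: joints at [1.322, 0.241, 0.005, 1.335, 0, 1.571], TCP at [0.123, 0.485, 0.239] pointing down, gripper open.
Joint ranges: [-2.72, 2.72], [-1.05, 1.87], [-1.09, 1.28], [-1.99, 2.15], [-1.42, 1.44], [-3.14, 3.14]. Speed limits (rad/s): [2.79, 2.79, 3.14, 3.14, 3.14, 3.14].

INTERFACE

Orientations are given as a unit quaternion [x, y, z, w].
In Python, from workcell import bot gives the robot as it stands.
- The arm moves only by the tool move_arm, never from a script. Its argument "deltas" is a list of rows, each a list of 7 numbers: the opening, from 0 (shut) to 1 (fully open), then the shift along the tool's x, y, z in mm, then the turn, a rotation vector about the tool's x, y, z in degrees. In form: [[gripper, tx, ty, tz, ax, ay, az], ...]. A call has 1 to 10 rows; each row shifts and turns the commanded pose from where the row before left it, along the tool's axes as they then stand; what a row does not reach is not made up. A row lasts 1/12 s, in which the tool goes at most 41.7 mm and 7.16 degrees, less where a joint would pass 70% of its speed; a pose out of reach is approached as far as the arm can. A call is refused whole if a number of a shift passes 41.7 or a number of a turn 7.16, either way. A call with a gripper value outside its range is refused whole. The fingers move at their own pace and stop on an object; the grip force is fixed at half the most. Time passes only in rows, so rows that do not move let the fingers close. It gives the time, the measured TCP pose, the force, the opening and the grip force at its end, in the units of the state.
- bot.get_obs(): the state, without advancing time (a new reading comes with each control period).
- bot.camera(name): name is "scene" or "top" or "wrist"; returns the picture (420x560x3 uint8, blue, green, red); there is no depth.
- bot.calibration(name): a dict with "K" (3x3 intrinsics, pixels), "dist_coeffs" ([k1, k2, p1, p2, k3] as OpenCV has them; the pictures are not rectified), "position" and "orientation" of the camera in the world. Camera axes: x right, y down, z forward; pixel columns grow to the right and rows downward; lengths in m; the calibration is good to about 2 mm. A picture is of the moment at which its call begins: read the wrist's pose just before it. calibration takes no time and is no camera call; for the wrist camera it gives the pose at the moment of the call.
- bot.job_done(): hands the job in; it is judged then, once.
Trained networks look in the newest picture that a camera, given by its name, has taken for a name from the list of things; names that differ only in an ending like _2 or _b are one class to them, and where a whole thing is asked for, a point or a joint stands for the part that bears it (a point fixed in the world has none). Each returns a list of dicts, best first, with "conf" (0 to 1); they miss things now and then, are a little off and sometimes report something else, mostly with a low value. They report only what shows in the picture. A call takes as long as a camera call.
- bot.outline_of(query, camera): "pixels" (420x560 bool, what is visible of it) and "rect" ([left, top, width, height] in pixels, round what is visible of it).
The state is a dict: "clock": time; "joint_pos": joint angles; "joint_vel": joint speeds; "tau": joint torques, N m; "eef_pos": TCP position; "tool_rot": TCP orientation; "ft_force": force on the tool from outside, world axes, zero at the start; "ft_torque": the same for the moment, N m; "grip_width": finger opening in m; "grasp_force": force on a finger pad.
Only numpy, scipy, OpenCV 4.12 (cv2) and the standard library are available. Lean on these libraries where they do the work, as an engineer would, in place of code of your own. Each camera call takes 0.05 s, during which the arm holds its last target. There are 200 camera calls.

TASK

Check the loose cast bushing against the master on the bench balance: feel it gently down over the peg of the empty pan until it sits fully home, then let go and let the beam come to rest. If it outweighs the master (its pan sinks) stand it upright on the floor of the square tray; if the master outweighs it (its pan stays up) stand it upright on the floor of the round dish. Take it off as gently, never force the balance or drop the bushing, and leave the wrench, the oil bottle and the flange where they are.

Things in the scene. Friction and masses are not known exactly. Their poses are not given: they have to be found in the camera images.
- balance: Bench balance (parallel-link type, level pans over the beam) fixed to the bench. Grey cast base 120 x 270 mm, origin at the centre of its underside, z up, beam along its y. Empty test pan at +y, 125 mm from the middle; at y -125 mm the 440 g master bushing, same outside size as the loose one, bolted to its pan. A pointer plays before a plate on the column, top 172 mm above the bench.
- pan_place (a point): Fixed point of the balance: nominal middle of the test pan's upper face (104 mm across) when fully up, 139 mm over the bench. A peg 19 mm in diameter, 28 mm high, 1.5 mm chamfer, stands in the pan's middle. The pan lies loosely: pan and peg may sit up to 7 mm off along x and likewise along y of the balance. This is NOT measured: feel (or look) for it. The pan slides sideways if pushed by over 4 N.
- beam (a joint): Tilt of the beam, rad: +0.08 test pan fully up on its stop (as at the start, by the master's weight), 0 level, 10 mm lower, -0.08 fully down on its stop, 20 mm lower. The pans stay level. Pushed down, the empty pan gives way at about 4 N until it meets the stop. Its knife edges must not bear over 25 N. Let go, it swings and comes to rest within about 2 s.
- bush_mid (a point): The loose cast bushing, dark grey, to be checked: outside diameter 44 mm, bore 22 mm right through, 50 mm tall, standing on the bench, about 350 to 530 g. The point is its centre, half-way up (25 mm); z is along its bore. A light grip (20 to 30 N) holds it; closing hard on it while it stands on the balance presses it into the pan.
- tray: Square sheet-steel tray 130 x 130 mm, rim 18 mm high, 3 mm floor and walls, fixed on the bench. Origin at the centre of its underside.
- dish: Round sheet-steel dish, 120 mm across at the foot and 134 mm at the rim, 18 mm high, 3 mm floor and wall, fixed on the bench. Origin at the centre of its underside.
- wrench: Bystander: open-ended wrench 190 mm long lying on the bench along its own x.
- oil_mid (a point): Bystander: grey plastic oil bottle, 54 mm across, 150 mm tall; the point is its centre, 75 mm up.
- flange_mid (a point): Bystander: flanged casting 80 mm across and 45 mm tall; the point is on its axis, 22 mm up.

How it is judged:
By the outcome, as a careful person would: the job done as asked, in the order asked, and still so for the second after the job is handed in, with the robot touching nothing.
It also fails if it takes over 64 s, if anything falls off the work surface, if the arm or the gripper's body presses on something with over 40 N, if the wrist force passes 120 N, or if a joint passes its speed limit or range.

## Working session

There is one attempt and no reset: what is moved stays moved. The work goes in short steps, Python scripts to look and compute and a tool call to move; the robot and the scene stay as the last step left them, time stands still between calls to the robot, and variables do not carry over. Pictures are saved under pics/ and viewed, at most 10 in all, crops included, and the job is handed in when it is done.

Besides the shell and the picture viewer there is one more tool, called after ">>>" as name([rows], argument=value, ...), one row to a line, values as JSON. move_arm: Moves the arm, as the interface text tells. Its arguments: {"type":"object","properties":{"deltas":{"type":"array","items":{"type":"array","items":{"type":"number"}}}},"required":["deltas"]}

```bash
ls; mkdir -p pics
cat > h.py <<'E'
import numpy as np, cv2
from scipy.spatial.transform import Rotation as R
from workcell import bot
def ray(cal,uv):
    p=cv2.undistortPoints(np.array([[uv]],float),np.array(cal['K']),np.array(cal['dist_coeffs']))[0,0]
    d=R.from_quat(cal['orientation']).apply([p[0],p[1],1]); return np.array(cal['position']),d
def at_z(cal,uv,z):
    o,d=ray(cal,uv); return o+d*(z-o[2])/d[2]
def proj(cal,P):
    Rm=R.from_quat(cal['orientation']).as_matrix().T
    return cv2.projectPoints(np.array(P,float).reshape(-1,3),cv2.Rodrigues(Rm)[0],-Rm@np.array(cal['position']),np.array(cal['K']),np.array(cal['dist_coeffs']))[0][:,0]
def tri(rays):
    A=0;b=0
    for o,d in rays:
        d=d/np.linalg.norm(d);M=np.eye(3)-np.outer(d,d);A=A+M;b=b+M@o
    return np.linalg.solve(A,b)
E
python3 - <<'E'
from h import *
o=bot.get_obs();print({k:np.round(v,3) for k,v in o.items()})
for c in ['scene','top','wrist']:
    im=bot.camera(c);cv2.imwrite(f'pics/{c}0.png',im);cal=bot.calibration(c)
    print(c,np.round(cal['position'],3),np.round(cal['orientation'],3),np.round(cal['K'],1).tolist())
    if c=='wrist':continue
    for q in ['balance','bush_mid','tray','dish','wrench','oil_mid','flange_mid']:
        for r in bot.outline_of(q,c)[:2]:
            v,u=np.nonzero(r['pixels']); print(q,round(r['conf'],2),r['rect'],u.mean().round(1),v.mean().round(1))
E
```

```text
pics
{'clock': np.float64(0.0), 'joint_pos': array([1.322, 0.241, 0.004, 1.335, 0.   , 1.571]), 'joint_vel': array([-0.001,  0.001, -0.   , -0.   ,  0.002, -0.001]), 'tau': array([-1.0000e-03, -3.7231e+01,  2.5241e+01,  1.7000e-02,  0.0000e+00,
        0.0000e+00]), 'eef_pos': array([0.123, 0.484, 0.238]), 'tool_rot': array([ 0.124,  0.992, -0.001, -0.   ]), 'ft_force': array([-0.158, -0.105,  0.478]), 'ft_torque': array([-0.01 , -0.019,  0.006]), 'grasp_force': np.float64(0.0), 'grip_width': np.float64(0.085)}
scene [1.354 0.07  0.704] [ 0.609  0.668 -0.311 -0.294] [[393.9, 0.0, 281.4], [0.0, 393.9, 214.4], [0.0, 0.0, 1.0]]
balance 0.84 [208.6, 180.7, 151.1, 90.3] 281.9 226.8
balance 0.53 [209.7, 180.1, 155.5, 62.5] 282.3 210.8
bush_mid 0.78 [243.8, 184.0, 22.6, 21.2] 255.9 193.5
tray 0.94 [129.1, 179.2, 59.8, 36.0] 161.4 197.8
dish 0.61 [378.2, 208.6, 46.7, 37.1] 398.7 224.4
wrench 0.56 [105.0, 236.0, 66.9, 45.2] 138.0 258.2
oil_mid 0.57 [386.2, 225.3, 33.1, 55.9] 404.1 255.6
flange_mid 0.83 [239.9, 281.2, 36.0, 34.2] 258.2 298.3
top [ 0.496 -0.008  1.364] [-0.7    0.713 -0.027  0.04 ] [[516.7, 0.0, 265.0], [0.0, 516.7, 209.1], [0.0, 0.0, 1.0]]
balance 0.66 [191.3, 175.9, 149.1, 59.0] 264.0 204.6
bush_mid 0.65 [295.8, 271.0, 17.1, 16.0] 303.2 277.9
tray 0.75 [382.2, 240.5, 48.6, 52.3] 407.9 267.6
dish 0.71 [120.5, 219.8, 52.4, 54.7] 146.0 247.0
wrench 0.56 [372.5, 145.9, 43.3, 63.6] 393.1 179.5
oil_mid 0.57 [139.8, 167.9, 27.9, 26.6] 153.6 182.2
flange_mid 0.85 [263.6, 125.1, 29.8, 33.9] 278.5 141.1
wrist [0.047 0.504 0.374] [0.78  0.606 0.096 0.123] [[321.4, 0.0, 279.6], [0.0, 321.4, 212.1], [0.0, 0.0, 1.0]]
```

Run:
```python
import cv2,numpy as np
a=[cv2.imread(f'pics/{c}0.png') for c in ['scene','top','wrist']]
cv2.imwrite('pics/m0.png',cv2.resize(np.vstack([np.hstack(a[:2]),np.hstack([a[2],a[2]*0])]),(800,600)))
```

```text
(no output)
```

View pics/top0.png

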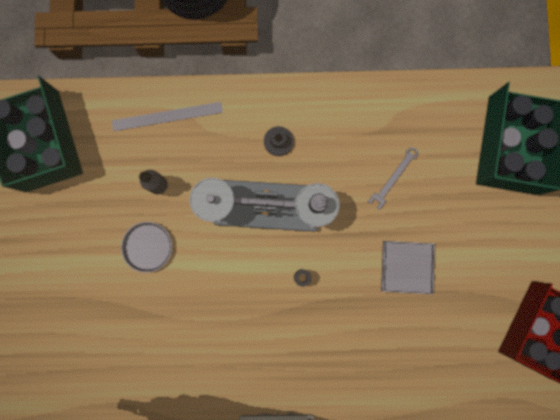

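View pics/scene0.png

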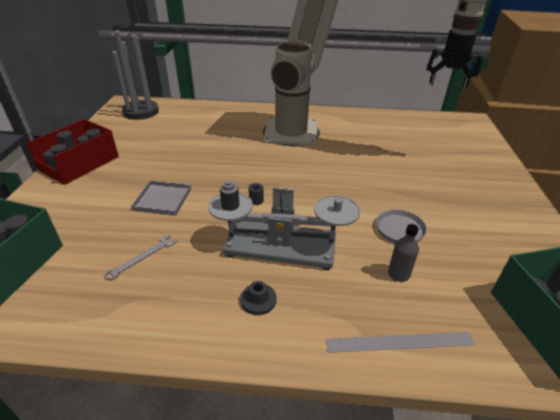

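The top view shows the test pan and peg at about (212,200), the master at (317,205), the bushing at (303,278), the dish at (147,247) and the tray at (408,267). The scene view agrees, with the peg at about (338,204) and the bushing at (256,193).

Run:
```python
from h import *
T=bot.calibration('top');S=bot.calibration('scene')
def c(r): return (r[0]+r[2]/2,r[1]+r[3]/2)
for n,t,s,z in [('bush',(304.0,279),(255.5,194),.025),('tray',(408,267),(161.5,198),.01),('dish',(147.5,247),(400.5,226.5),.01),('pan',(212.5,200),(337,210.5),.139),('masterpan',(317,205),(230.5,207),.119),('oil',(153,182),(404,255),.075),('flange',(278,141),(258,298),.022)]:
    print(n,'tri',tri([ray(T,t),ray(S,s)]).round(4),'top@z',at_z(T,t,z)[:2].round(4),'scene@z',at_z(S,s,z)[:2].round(4))
im=cv2.imread('pics/top0.png');sc=cv2.imread('pics/scene0.png')
a=cv2.resize(im[160:300,110:350],(800,467),interpolation=cv2.INTER_CUBIC)
cv2.imwrite('pics/topcrop.png',a)
```

```text
bush tri [ 0.4397 -0.0774  0.0224] top@z [ 0.4403 -0.0813] scene@z [ 0.4429 -0.0728]
tray tri [ 0.4652 -0.35    0.0062] top@z [ 0.466  -0.3519] scene@z [ 0.4702 -0.3446]
dish tri [0.5301 0.3288 0.0107] top@z [0.5299 0.3262] scene@z [0.5288 0.332 ]
pan tri [0.6364 0.1427 0.1358] top@z [0.6359 0.1388] scene@z [0.6399 0.1457]
masterpan tri [ 0.6211 -0.1095  0.1142] top@z [ 0.6211 -0.1119] scene@z [ 0.627  -0.1052]
oil tri [0.694  0.302  0.0643] top@z [0.692  0.2968] scene@z [0.7047 0.3007]
flange tri [ 0.8051 -0.0201  0.0103] top@z [ 0.8026 -0.0218] scene@z [ 0.8142 -0.0169]
```

View pics/topcrop.png

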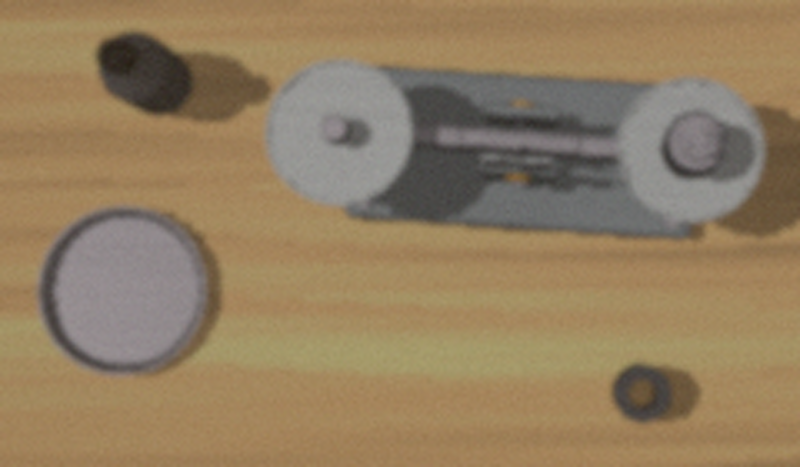

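The crop shows the peg at about (210,199) in the full picture and the bushing's top face at (302,277.5). Next I move to hover over the bushing.

>>> move_arm([
  [1,-15,-15,0,0,0,0],
  [1,-25,-26,0,0,0,0],
  [1,-25,-26,0,0,0,0],
  [1,-25,-26,0,0,0,0],
  [1,-25,-26,0,0,0,0],
  [1,-25,-26,0,0,0,0],
  [1,-25,-26,0,0,0,0],
  [1,-25,-26,0,0,0,0],
  [1,-25,-26,0,0,0,0],
  [1,-25,-26,0,0,0,0],
])

```text
clock: 1.68
eef_pos: [0.2949, 0.1827, 0.2396]
tool_rot: [0.124, 0.992, 0.0, 0.0]
ft_force: [0.3, -0.2, 0.8]
grip_width: 0.0856
grasp_force: 0.0
```

>>> move_arm([
  [1,-25,-26,0,0,0,0],
  [1,-25,-26,0,0,0,0],
  [1,-25,-26,0,0,0,0],
  [1,-25,-26,0,0,0,0],
  [1,-25,-26,0,0,0,0],
  [1,-25,-28,0,0,0,0],
  [1,-25,-28,0,0,0,0],
  [1,-20,-20,0,0,0,-4.75],
  [1,-10,-10,0,0,0,-4.75],
  [1,0,0,0,0,0,-4.75],
])

```text
clock: 2.52
eef_pos: [0.4426, -0.0778, 0.2391]
tool_rot: [0.0, 1.0, -0.0, 0.001]
ft_force: [-0.0, 0.5, -0.4]
grip_width: 0.0855
grasp_force: 0.0
```

>>> move_arm([
  [1,0,0,0,0,0,0],
  [1,0,0,0,0,0,0],
])

```text
clock: 2.68
eef_pos: [0.4407, -0.0751, 0.2392]
tool_rot: [0.001, 1.0, 0.0, -0.0]
ft_force: [-0.3, -0.6, 0.0]
grip_width: 0.0853
grasp_force: 0.0
```

Run:
```python
from h import *
o=bot.get_obs();print(o['clock'],o['eef_pos'].round(4),o['tool_rot'].round(4),o['joint_pos'].round(2),o['ft_force'].round(2))
cal=bot.calibration('wrist');im=bot.camera('wrist');cv2.imwrite('pics/w1.png',im)
for r in bot.outline_of('bush_mid','wrist')[:2]: print(r['conf'],r['rect'])
print(proj(cal,[[.44,-.078,.05],[.44,-.078,0],[.44,-.078,.025]]))
```

```text
2.6833 [ 0.4407 -0.0751  0.2392] [ 1.3e-03  1.0e+00  1.0e-04 -3.0e-04] [-0.17  0.14 -0.12  1.31  0.   -0.17] [-0.34 -0.58  0.02]
0.91 [258.8, 164.0, 44.1, 49.8]
0.39 [192.8, 272.8, 282.5, 147.2]
[[276.48653832 187.45469605]
 [276.84944464 177.52995768]
 [276.68010841 182.15906178]]
```

View pics/w1.png

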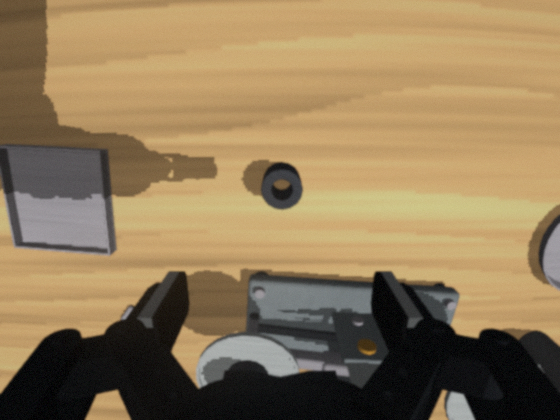

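The wrist view shows the bushing's top face at about (281,186), the tray on the left at (60,200), and the balance below. I'll go lower for a second view.

>>> move_arm([
  [1,0,0,30,0,0,0],
  [1,0,2,35,0,0,0],
  [1,0,0,20,0,0,0],
  [1,0,0,0,0,0,0],
  [1,0,0,0,0,0,0],
])

```text
clock: 3.2
eef_pos: [0.44, -0.0723, 0.154]
tool_rot: [-0.0, 1.0, 0.0, -0.001]
ft_force: [0.4, 0.4, 1.2]
grip_width: 0.0856
grasp_force: 0.0
```

```bash
cat >> h.py <<'E'
from scipy.optimize import least_squares
def cylmask(cal,c,r,z0,z1):
    t=np.linspace(0,2*np.pi,60); P=[[c[0]+r*np.cos(a),c[1]+r*np.sin(a),z] for z in (z0,z1) for a in t]
    return cv2.convexHull(proj(cal,P).astype(np.float32))[:,0]
def bbox(p): return np.array([p[:,0].min(),p[:,1].min(),p[:,0].max(),p[:,1].max()])
E
python3 - <<'E'
from h import *
o=bot.get_obs();print(o['clock'],o['eef_pos'].round(4),o['tool_rot'].round(4))
cal=bot.calibration('wrist');im=bot.camera('wrist');cv2.imwrite('pics/w2.png',im)
rs=bot.outline_of('bush_mid','wrist')
for r in rs[:2]: print(r['conf'],r['rect'])
m=rs[0]['pixels'];
def dark(im,box):
    g=im.max(2).astype(int); x,y,w,h=map(int,box); x-=8;y-=8;w+=16;h+=16
    M=np.zeros(g.shape,bool); M[y:y+h,x:x+w]=g[y:y+h,x:x+w]<75
    n,l,s,c=cv2.connectedComponentsWithStats(M.astype(np.uint8)); k=1+s[1:,4].argmax(); return s[k],c[k]
print('dark2',dark(im,rs[0]['rect'])); print('dark1',dark(cv2.imread('pics/w1.png'),[258.8,164,44.1,49.8]))
x,y,w,h=rs[0]['rect']; b=np.array([x,y,x+w,y+h])
f=lambda p:bbox(cylmask(cal,p[:2],.022,0,p[2]))-b
s=least_squares(f,[.44,-.074,.05]);print('fit',s.x.round(4),s.fun.round(1))
v,u=np.nonzero(m); 
cv2.imwrite('pics/c2.png',cv2.resize(im[int(y)-40:int(y+h)+40,int(x)-60:int(x+w)+60],None,fx=4,fy=4,interpolation=cv2.INTER_CUBIC)); print(int(y)-40,int(x)-60)
E
```

```text
3.2 [ 0.44   -0.0723  0.154 ] [-2.0e-04  1.0e+00  2.0e-04 -1.2e-03]
0.74 [250.7, 181.2, 55.5, 62.9]
dark2 (array([ 252,  179,   53,   62, 2453], dtype=int32), array([278.06971056, 209.84427232]))
dark1 (array([ 262,  163,   39,   45, 1261], dtype=int32), array([280.9666931, 185.2815226]))
fit [ 0.4463 -0.0729  0.0437] [ 0.5 -0.3 -0.5  0.2]
141 190
```

View pics/c2.png

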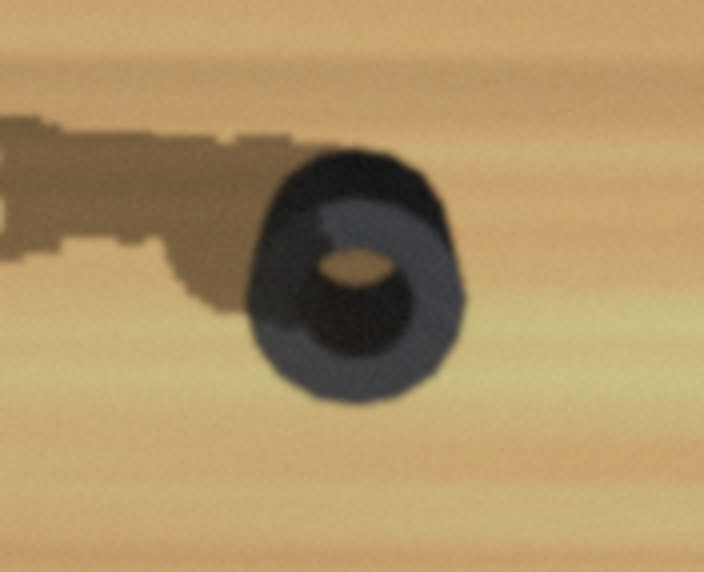

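The crop shows the standing bushing with its outer box at u 251.8–306.5, v 178–242.3, and its top-face centre at about (279.1,216.2).

Run:
```python
from h import *
o=bot.get_obs();c2=bot.calibration('wrist')
T0=R.from_quat(o['tool_rot']);off=T0.inv().apply(c2['position']-o['eef_pos']);ro=T0.inv()*R.from_quat(c2['orientation'])
print('off',off.round(4),ro.as_quat().round(4))
T1=R.from_quat([.0013,1,.0001,-.0003]);c1=dict(c2);c1['position']=np.array([.4407,-.0751,.2392])+T1.apply(off);c1['orientation']=(T1*ro).as_quat()
b2=np.array([251.7,178,306.5,242.3]);b1=np.array([262,163,301.3,208.5])
f=lambda p:np.r_[bbox(cylmask(c2,p[:2],.022,0,p[2]))-b2,bbox(cylmask(c1,p[:2],.022,0,p[2]))-b1]
s=least_squares(f,[.44,-.074,.05]);print('fit',s.x.round(4),s.fun.round(1))
f5=lambda p:f([p[0],p[1],.05]);s=least_squares(f5,[.44,-.074]);print('fit50',s.x.round(4),s.fun.round(1))
print(at_z(c2,(279.1,216.2),.05))
```

```text
off [ 0.0787  0.0002 -0.1345] [-0.1105 -0.1102  0.6986  0.6983]
fit [ 0.4448 -0.0734  0.0495] [-0.8 -2.2 -0.  -0.8 -2.2  0.1  0.8  3.5]
fit50 [ 0.4447 -0.0727] [-0.  -2.3  0.9 -0.7 -1.6 -0.   1.5  3.5]
[ 0.44495766 -0.07304547  0.05      ]
```

>>> move_arm([
  [1,-2.5,0,30,0,0,0],
  [1,-2.2,-0.6,40,0,0,0],
  [1,0,0,36,0,0,0],
  [1,0,0,20,0,0,0],
  [1,0,0,8,0,0,0],
  [0.7,0,0,0,0,0,0],
  [0.6,0,0,0,0,0,0],
  [0.56,0,0,0,0,0,0],
])

```text
clock: 3.97
eef_pos: [0.4479, -0.074, 0.0224]
tool_rot: [0.0, 1.0, -0.0, 0.002]
ft_force: [0.1, 0.3, 0.7]
grip_width: 0.0516
grasp_force: 0.0
```

>>> move_arm([
  [0.52,0,0,0,0,0,0],
  [0.51,0,0,0,0,0,0],
  [0.5,0,0,0,0,0,0],
])

```text
clock: 4.22
eef_pos: [0.4473, -0.0732, 0.0219]
tool_rot: [-0.0, 1.0, 0.0, 0.002]
ft_force: [1.5, 2.3, 7.2]
grip_width: 0.0429
grasp_force: 6.6
```

>>> move_arm([
  [0.48,0,0,0,0,0,0],
  [0.48,0,0,0,0,0,0],
  [0.48,0,0,0,0,0,0],
])

```text
clock: 4.47
eef_pos: [0.4473, -0.0732, 0.0222]
tool_rot: [-0.0, 1.0, 0.0, 0.002]
ft_force: [0.0, 3.0, 7.9]
grip_width: 0.0424
grasp_force: 54.4
```

>>> move_arm([
  [0.485,0,0,-10,0,0,0],
  [0.485,0,0,-25,0,0,0],
  [0.485,0,0,-38,0,0,0],
  [0.485,0,0,-38,0,0,0],
  [0.485,0,0,-38,0,0,0],
  [0.485,0,0,-38,0,0,0],
  [0.485,0,12,-35,0,0,0],
  [0.485,-10,20,-30,0,0,0],
  [0.485,-20,28,-20,0,0,0],
  [0.485,-24,28,-20,0,0,0],
])

```text
clock: 5.3
eef_pos: [0.4987, 0.0144, 0.3143]
tool_rot: [0.001, 1.0, -0.0, 0.001]
ft_force: [0.6, -0.5, -4.6]
grip_width: 0.0423
grasp_force: 52.9
```

>>> move_arm([
  [0.485,-24,28,-20,0,0,0],
  [0.485,-25,28,-12,0,0,0],
  [0.485,-27,28,-10,0,0,0],
  [0.485,-27,22,-4,0,0,0],
  [0.485,-20,15,0,0,0,0],
  [0.485,-12,6,0,0,0,0],
  [0.485,0,0,0,0,0,0],
  [0.485,0,0,0,0,0,0],
  [0.485,0,0,0,0,0,0],
])

```text
clock: 6.05
eef_pos: [0.6336, 0.1404, 0.3572]
tool_rot: [0.0, 1.0, -0.001, -0.001]
ft_force: [-0.5, 0.3, -3.8]
grip_width: 0.0422
grasp_force: 52.9
```

Run:
```python
from h import *
o=bot.get_obs();print({k:np.round(o[k],4) for k in ['clock','eef_pos','tool_rot','joint_pos','ft_force','grip_width','grasp_force']})
cal=bot.calibration('wrist');im=bot.camera('wrist');cv2.imwrite('pics/w3.png',im)
print(proj(cal,[[.638,.141,.139],[.638,.141,.167]]))
np.save('c3.npy',np.r_[cal['position'],cal['orientation']])
```

```text
{'clock': np.float64(6.05), 'eef_pos': array([0.6336, 0.1404, 0.3572]), 'tool_rot': array([ 2.0e-04,  1.0e+00, -5.0e-04, -1.2e-03]), 'joint_pos': array([ 2.1830e-01,  5.8390e-01,  8.2670e-01,  1.8161e+00, -5.0000e-04,
        2.1870e-01]), 'ft_force': array([-0.5323,  0.2544, -3.8376]), 'grip_width': np.float64(0.0422), 'grasp_force': np.float64(52.8812)}
[[280.050413   186.17827023]
 [280.07172931 192.33598225]]
```

View pics/w3.png

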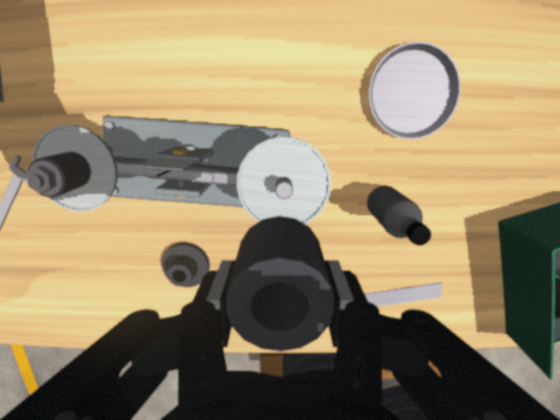

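The wrist view shows the peg in the pan at about (284,188), the held bushing at (280,285), the dish at (414,90), and the oil bottle and flange undisturbed.

Run:
```python
import cv2
im=cv2.imread('pics/w3.png')
cv2.imwrite('pics/c3.png',cv2.resize(im[130:350,200:360],(640,880)[::1],interpolation=cv2.INTER_CUBIC)[0:600])
```

```text
(no output)
```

View pics/c3.png

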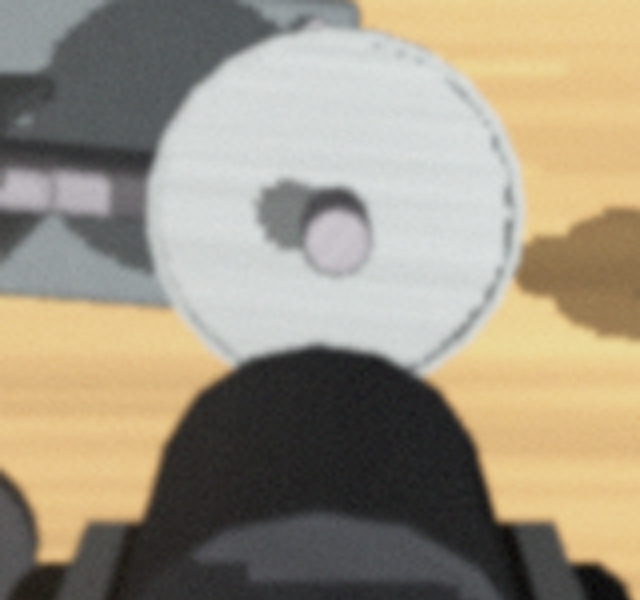

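The crop gives the peg's top-disc centre at (284.3,190.3), the pan centre at about (283.6,182.5), and the held bushing's lower-end apex at v 216.8 with its middle at u 280.3.

```bash
cat >> h.py <<'E'
def measure(cal,tcp,peg,apex,umid):
    P=at_z(cal,peg,.167)
    def f(p):
        h=cylmask(cal,p,.022,tcp[2]-.022,tcp[2]+.028); k=h[:,1].argmin()
        m=cylmask(cal,p,.022,tcp[2]-.022,tcp[2]-.0215); 
        return [bbox(h)[1]-apex,(bbox(m)[0]+bbox(m)[2])/2-umid]
    s=least_squares(f,tcp[:2]); B=s.x
    print('peg',P.round(4),'bush',B.round(4),'bush-tcp',(B-tcp[:2]).round(4),'target tcp',(P[:2]-B+tcp[:2]).round(4))
E
python3 - <<'E'
from h import *
cal=dict(bot.calibration('wrist'))
tcp=np.array([.6336,.1404,.3572])
measure(cal,tcp,(284.3,190.3),216.8,280.3)
print(at_z(cal,(283.6,182.5),.139).round(4), 'dish rim', at_z(cal,(414.5,90),.018).round(4))
S=bot.calibration('scene');print('scene peg',proj(S,[.6376,.1445,.167]))
E
```

```text
peg [0.6361 0.1453 0.167 ] bush [0.6302 0.1408] bush-tcp [-0.0034  0.0004] target tcp [0.6395 0.1449]
[0.6341 0.1449 0.139 ] dish rim [0.5271 0.331  0.018 ]
scene peg [[337.70237128 200.14765483]]
```

>>> move_arm([
  [0.485,-2,1.5,15,0,0,0],
  [0.485,-2,1.5,25,0,0,0],
  [0.485,-1.9,1.5,20,0,0,0],
  [0.485,0,0,7,0,0,0],
  [0.485,0,0,0,0,0,0],
  [0.485,0,0,0,0,0,0],
  [0.485,0,0,0,0,0,0],
])

```text
clock: 6.68
eef_pos: [0.6405, 0.1452, 0.2934]
tool_rot: [0.0, 1.0, 0.0, 0.002]
ft_force: [0.3, -0.4, -4.0]
grip_width: 0.042
grasp_force: 52.8
```

```bash
cat >> h.py <<'E'
def pegpix(im,near,rad=30):
    f=cv2.GaussianBlur(im,(3,3),0).astype(int); m=((f[:,:,1]-f[:,:,2])<-2)&((f[:,:,0]-f[:,:,1])>2)&(f.min(2)>120)
    w=np.zeros(m.shape,bool);u,v=map(int,near);w[v-rad:v+rad,u-rad:u+rad]=1
    n,l,s,c=cv2.connectedComponentsWithStats((m&w).astype(np.uint8))
    if n<2: return None
    k=1+s[1:,4].argmax();return s[k],c[k].round(2)
E
python3 - <<'E'
from h import *
im3=cv2.imread('pics/w3.png');print(im3[190,284],im3[175,275],im3[200,300]);print(pegpix(im3,(284,190)))
o=bot.get_obs();tcp=o['eef_pos'];print(o['clock'],tcp.round(4),o['tool_rot'].round(4),o['ft_force'].round(2))
cal=bot.calibration('wrist');im=bot.camera('wrist');cv2.imwrite('pics/w4.png',im)
p=proj(cal,[.6361,.1453,.167])[0];print('pred',p,pegpix(im,p))
h=cylmask(cal,tcp[:2]+[-.003,0.0004],.022,tcp[2]-.022,tcp[2]+.028);print(bbox(h))
cv2.imwrite('pics/c4.png',cv2.resize(im[130:280,200:360],(640,600),interpolation=cv2.INTER_CUBIC))
E
```

```text
[202 196 201] [184 187 182] [211 214 208]
(array([276, 182,  16,  16, 183], dtype=int32), array([283.7 , 189.19]))
6.6833 [0.6405 0.1452 0.2934] [3.0e-04 1.0e+00 3.0e-04 1.6e-03] [ 0.33 -0.37 -4.05]
pred [279.26475047 200.09331489] (array([269, 189,  20,  20, 284], dtype=int32), array([278.69, 198.5 ]))
[223.86075 217.63135 336.33395 356.95837]
```

View pics/c4.png

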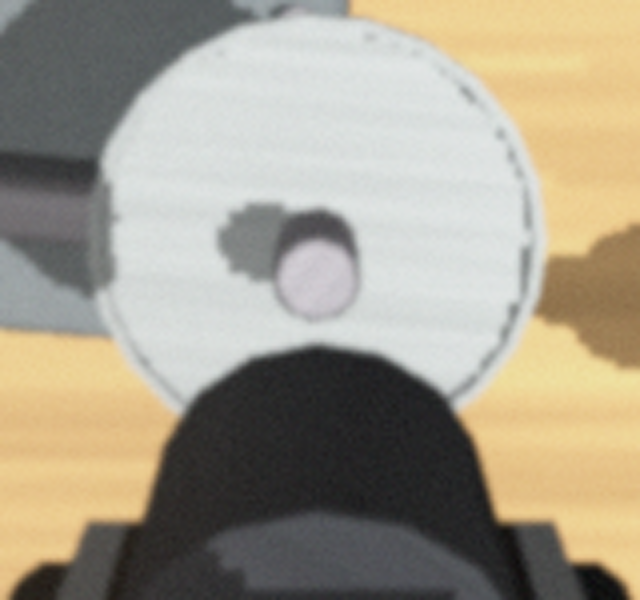

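The crop gives the peg's top-disc centre at (279.0,199.7), the bushing apex at v 216.4 and its middle at u 280.1.

Run:
```python
from h import *
o=bot.get_obs();tcp=o['eef_pos'];cal=bot.calibration('wrist')
measure(cal,tcp,(279.0,199.7),216.4,280.1)
c3=np.load('c3.npy');c=dict(cal);c['position']=c3[:3];c['orientation']=c3[3:]
print('tri peg',tri([ray(cal,(279.0,199.7)),ray(c,(284.0,190.0))]).round(4))
h=[cylmask(cal,tcp[:2]+[x,0.0],.022,tcp[2]-.022,tcp[2]+.028) for x in(-.003,-.001)];print([bbox(a).round(1) for a in h])
```

```text
peg [0.636  0.1452 0.167 ] bush [0.6371 0.1459] bush-tcp [-0.0037  0.0005] target tcp [0.6397 0.1447]
tri peg [0.6328 0.1451 0.178 ]
[array([222.9, 217.7, 335.4, 357.1], dtype=float32), array([223.2, 221.3, 335.1, 360.8], dtype=float32)]
```

>>> move_arm([
  [0.485,0.7,-0.5,20,0,0,0],
  [0.485,0,0,30,0,0,0],
  [0.485,0,0,25,0,0,0],
  [0.485,0,0,12,0,0,0],
  [0.485,0,0,6,0,0,0],
  [0.485,0,0,2,0,0,0],
  [0.485,0,0,0,0,0,0],
  [0.485,0,0,0,0,0,0],
])

```text
clock: 7.4
eef_pos: [0.6406, 0.1452, 0.1981]
tool_rot: [0.0, 1.0, 0.0, 0.002]
ft_force: [-0.1, -0.4, -4.2]
grip_width: 0.0421
grasp_force: 52.8
```

>>> move_arm([
  [0.485,0,0,1.5,0,0,0],
  [0.485,0,0,1.5,0,0,0],
  [0.485,0,0,1.5,0,0,0],
  [0.485,0,0,1.5,0,0,0],
  [0.485,0,0,0,0,0,0],
])

```text
clock: 7.82
eef_pos: [0.6393, 0.1449, 0.1897]
tool_rot: [0.0, 1.0, -0.0, -0.0]
ft_force: [0.6, 0.5, -3.8]
grip_width: 0.042
grasp_force: 52.8
```

Run:
```python
from h import *
o=bot.get_obs();print({k:np.round(o[k],4) for k in ['clock','eef_pos','tool_rot','ft_force','ft_torque']})
im=bot.camera('scene');cv2.imwrite('pics/s5.png',im)
```

```text
{'clock': np.float64(7.8167), 'eef_pos': array([0.6393, 0.1449, 0.1897]), 'tool_rot': array([ 0.e+00,  1.e+00, -1.e-04, -3.e-04]), 'ft_force': array([ 0.5878,  0.5062, -3.77  ]), 'ft_torque': array([-0.0563,  0.0316,  0.0354])}
```

>>> move_arm([
  [0.485,0,0,1,0,0,0],
  [0.485,0,0,1,0,0,0],
  [0.485,0,0,1,0,0,0],
  [0.485,0,0,1,0,0,0],
  [0.485,0,0,0,0,0,0],
])

```text
clock: 8.28
eef_pos: [0.6393, 0.1449, 0.1857]
tool_rot: [0.0, 1.0, -0.0, -0.0]
ft_force: [0.6, 0.2, -4.6]
grip_width: 0.0423
grasp_force: 52.8
```

>>> move_arm([
  [0.485,0,0,1,0,0,0],
  [0.485,0,0,1,0,0,0],
  [0.485,0,0,1,0,0,0],
  [0.485,0,0,0,0,0,0],
])

```text
clock: 8.62
eef_pos: [0.6393, 0.145, 0.1827]
tool_rot: [0.0, 1.0, -0.0, -0.0]
ft_force: [0.9, 0.3, -5.7]
grip_width: 0.0419
grasp_force: 52.8
```

>>> move_arm([
  [0.485,0,0,1.5,0,0,0],
  [0.485,0,0,1.5,0,0,0],
  [0.485,0,0,1.5,0,0,0],
  [0.485,0,0,1.5,0,0,0],
  [0.485,0,0,0,0,0,0],
])

```text
clock: 9.03
eef_pos: [0.6392, 0.1449, 0.1765]
tool_rot: [0.0, 1.0, -0.0, -0.0]
ft_force: [-0.9, -0.5, -3.8]
grip_width: 0.042
grasp_force: 52.8
```

>>> move_arm([
  [0.485,0,0,1.5,0,0,0],
  [0.485,0,0,1.5,0,0,0],
  [0.485,0,0,1.5,0,0,0],
  [0.485,0,0,1.5,0,0,0],
  [0.485,0,0,0,0,0,0],
])

```text
clock: 9.45
eef_pos: [0.6393, 0.1449, 0.1705]
tool_rot: [0.0, 1.0, -0.0, -0.0]
ft_force: [0.5, -0.4, -3.6]
grip_width: 0.0421
grasp_force: 52.8
```

Run:
```python
from h import *
o=bot.get_obs();print({k:np.round(o[k],4) for k in ['clock','eef_pos','tool_rot','ft_force','ft_torque']})
im=bot.camera('scene');cv2.imwrite('pics/s6.png',im)
cv2.imwrite('pics/c6.png',cv2.resize(im[130:280,200:380],(720,600),interpolation=cv2.INTER_CUBIC))
```

```text
{'clock': np.float64(9.45), 'eef_pos': array([0.6393, 0.1449, 0.1705]), 'tool_rot': array([ 0.e+00,  1.e+00, -1.e-04, -4.e-04]), 'ft_force': array([ 0.5388, -0.3924, -3.5596]), 'ft_torque': array([ 0.0099, -0.0269,  0.0301])}
```

View pics/c6.png

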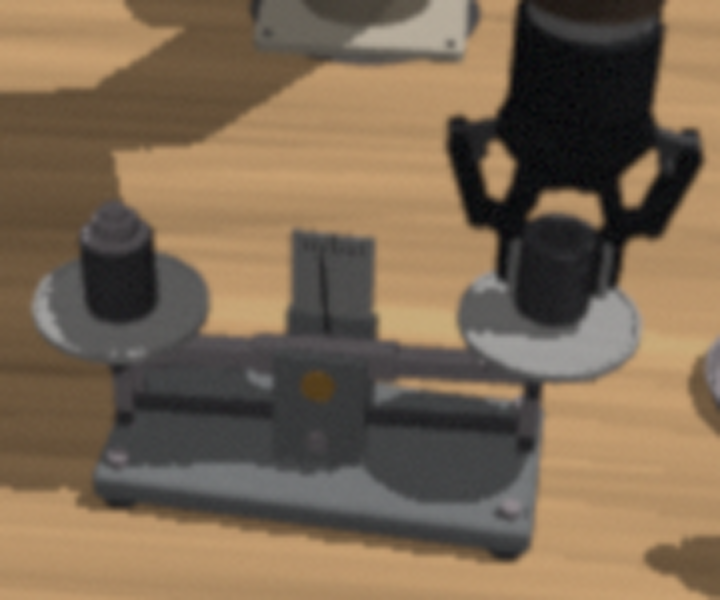

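The bushing is over the peg, the pan is still up and the pointer still leans. I continue down gently.

>>> move_arm([
  [0.485,0,0,1.5,0,0,0],
  [0.485,0,0,1.5,0,0,0],
  [0.485,0,0,1.5,0,0,0],
  [0.485,0,0,1.5,0,0,0],
  [0.485,0,0,0,0,0,0],
])

```text
clock: 9.92
eef_pos: [0.6392, 0.1449, 0.1645]
tool_rot: [0.0, 1.0, -0.0, -0.0]
ft_force: [0.3, -0.0, -4.6]
grip_width: 0.0419
grasp_force: 52.8
```

>>> move_arm([
  [0.485,0,0,1,0,0,0],
  [0.485,0,0,1,0,0,0],
  [0.485,0,0,0,0,0,0],
])

```text
clock: 10.17
eef_pos: [0.6394, 0.145, 0.1628]
tool_rot: [0.0, 1.0, -0.0, -0.0]
ft_force: [0.5, 0.1, -3.9]
grip_width: 0.0419
grasp_force: 52.8
```

>>> move_arm([
  [0.485,0,0,1,0,0,0],
  [0.485,0,0,1,0,0,0],
  [0.485,0,0,0,0,0,0],
])

```text
clock: 10.42
eef_pos: [0.6396, 0.145, 0.1613]
tool_rot: [0.0, 1.0, 0.0, 0.0]
ft_force: [-0.6, -0.8, -4.2]
grip_width: 0.0421
grasp_force: 53.1
```

>>> move_arm([
  [0.485,0,0,1,0,0,0],
  [0.485,0,0,1,0,0,0],
  [0.485,0,0,0,0,0,0],
])

```text
clock: 10.67
eef_pos: [0.6397, 0.1451, 0.1596]
tool_rot: [-0.0, 1.0, 0.0, 0.001]
ft_force: [-0.1, 0.2, -0.7]
grip_width: 0.0424
grasp_force: 53.3
```

>>> move_arm([
  [0.485,0,0,1,0,0,0],
  [0.485,0,0,0,0,0,0],
])

```text
clock: 10.83
eef_pos: [0.6397, 0.1452, 0.1584]
tool_rot: [0.0, 1.0, 0.0, 0.0]
ft_force: [0.7, 0.3, -0.3]
grip_width: 0.0422
grasp_force: 53.3
```

>>> move_arm([
  [0.495,0,0,0,0,0,0],
  [0.5,0,0,0,0,0,0],
  [0.51,0,0,0,0,0,0],
  [0.52,0,0,0,0,0,0],
  [0.54,0,0,0,0,0,0],
  [0.6,0,0,0,0,0,0],
  [0.8,0,0,0,0,0,0],
  [0.9,0,0,0,0,0,0],
  [0.9,0,0,0,0,0,0],
  [0.9,0,0,0,0,0,0],
])

```text
clock: 11.67
eef_pos: [0.6395, 0.145, 0.158]
tool_rot: [0.0, 1.0, -0.0, -0.0]
ft_force: [-0.3, 0.3, -0.4]
grip_width: 0.0772
grasp_force: 0.0
```

>>> move_arm([
  [0.9,0,0,-5,0,0,0],
  [0.9,0,0,0,0,0,0],
  [0.9,0,0,0,0,0,0],
  [0.9,0,0,0,0,0,0],
  [0.9,0,0,0,0,0,0],
  [0.9,0,0,0,0,0,0],
  [0.9,0,0,0,0,0,0],
  [0.9,0,0,0,0,0,0],
  [0.9,0,0,0,0,0,0],
  [0.9,0,0,0,0,0,0],
])

```text
clock: 12.5
eef_pos: [0.6395, 0.145, 0.163]
tool_rot: [0.0, 1.0, -0.0, -0.0]
ft_force: [-0.6, -0.4, 0.1]
grip_width: 0.0771
grasp_force: 0.0
```

>>> move_arm([
  [0.9,0,0,0,0,0,0],
  [0.9,0,0,0,0,0,0],
  [0.9,0,0,0,0,0,0],
  [0.9,0,0,0,0,0,0],
  [0.9,0,0,0,0,0,0],
  [0.9,0,0,0,0,0,0],
  [0.9,0,0,0,0,0,0],
  [0.9,0,0,0,0,0,0],
  [0.9,0,0,0,0,0,0],
  [0.9,0,0,0,0,0,0],
])

```text
clock: 13.33
eef_pos: [0.6395, 0.145, 0.163]
tool_rot: [0.0, 1.0, -0.0, 0.0]
ft_force: [-0.5, -0.5, 0.1]
grip_width: 0.0769
grasp_force: 0.0
```

>>> move_arm([
  [0.9,0,0,0,0,0,0],
  [0.9,0,0,0,0,0,0],
  [0.9,0,0,0,0,0,0],
  [0.9,0,0,0,0,0,0],
  [0.9,0,0,0,0,0,0],
  [0.9,0,0,0,0,0,0],
  [0.9,0,0,0,0,0,0],
])

```text
clock: 13.92
eef_pos: [0.6395, 0.145, 0.163]
tool_rot: [0.0, 1.0, 0.0, 0.0]
ft_force: [0.2, -0.9, 0.1]
grip_width: 0.0769
grasp_force: 0.0
```

Run:
```python
from h import *
o=bot.get_obs();print({k:np.round(o[k],4) for k in ['clock','eef_pos','ft_force','grip_width','grasp_force']})
im=bot.camera('scene');cv2.imwrite('pics/s7.png',im)
old=cv2.imread('pics/s6.png')
f=lambda i:cv2.resize(i[170:275,205:365],(640,420),interpolation=cv2.INTER_CUBIC)[60:360]
cv2.imwrite('pics/c7.png',np.vstack([f(old),f(im)]))
```

```text
{'clock': np.float64(13.9167), 'eef_pos': array([0.6395, 0.145 , 0.163 ]), 'ft_force': array([ 0.1902, -0.8571,  0.0766]), 'grip_width': np.float64(0.0769), 'grasp_force': np.float64(0.0)}
```

View pics/c7.png

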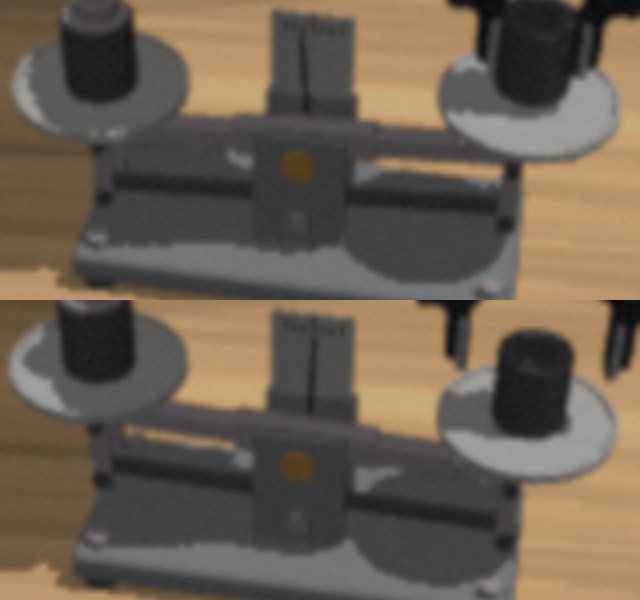

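The test pan has sunk from y≈105 to y≈122 in the crop, and the pointer's lean has flipped symmetrically. The bushing is heavier than the master, so it goes to the square tray. I regrasp gently.

>>> move_arm([
  [0.9,0,0,4,0,0,0],
  [0.9,0,0,7,0,0,0],
  [0.9,0,0,7,0,0,0],
  [0.8,0,0,4,0,0,0],
  [0.7,0,0,0,0,0,0],
  [0.6,0,0,0,0,0,0],
  [0.56,0,0,0,0,0,0],
  [0.53,0,0,0,0,0,0],
  [0.53,0,0,0,0,0,0],
])

```text
clock: 14.72
eef_pos: [0.6398, 0.1451, 0.1415]
tool_rot: [0.0, 1.0, 0.0, 0.0]
ft_force: [0.1, 0.2, 0.5]
grip_width: 0.0454
grasp_force: 0.0
```

>>> move_arm([
  [0.52,0,0,0,0,0,0],
  [0.51,0,0,0,0,0,0],
  [0.505,0,0,0,0,0,0],
  [0.5,0,0,0,0,0,0],
  [0.5,0,0,0,0,0,0],
])

```text
clock: 15.13
eef_pos: [0.6396, 0.1452, 0.1411]
tool_rot: [-0.0, 1.0, 0.0, 0.0]
ft_force: [-0.4, 1.0, 0.6]
grip_width: 0.043
grasp_force: 6.7
```

>>> move_arm([
  [0.497,0,0,-0.2,0,0,0],
  [0.495,0,0,-0.2,0,0,0],
  [0.495,0,0,0,0,0,0],
])

```text
clock: 15.38
eef_pos: [0.6396, 0.1452, 0.1416]
tool_rot: [-0.0, 1.0, 0.0, 0.0]
ft_force: [0.7, 1.5, 0.1]
grip_width: 0.0427
grasp_force: 18.1
```

>>> move_arm([
  [0.492,0,0,-0.3,0,0,0],
  [0.49,0,0,-0.3,0,0,0],
  [0.49,0,0,0,0,0,0],
])

```text
clock: 15.63
eef_pos: [0.6396, 0.1452, 0.1422]
tool_rot: [-0.0, 1.0, 0.0, 0.0]
ft_force: [0.3, 2.6, -0.1]
grip_width: 0.0423
grasp_force: 30.7
```

>>> move_arm([
  [0.49,0,0.3,-1,0,0,0],
  [0.49,0,0,-1.5,0,0,0],
  [0.49,0,0,-2,0,0,0],
  [0.49,0,0,-2,0,0,0],
  [0.49,0,0,-2,0,0,0],
  [0.49,0,0,-2,0,0,0],
  [0.49,0,0,-2,0,0,0],
  [0.49,0,0,-2,0,0,0],
])

```text
clock: 16.3
eef_pos: [0.6393, 0.1449, 0.1566]
tool_rot: [0.0, 1.0, -0.0, -0.0]
ft_force: [0.2, -0.3, -3.4]
grip_width: 0.0426
grasp_force: 30.8
```

>>> move_arm([
  [0.49,0,0,-2,0,0,0],
  [0.49,0,0,-2,0,0,0],
  [0.49,0,0,-2,0,0,0],
  [0.49,0,0,-2,0,0,0],
  [0.49,0,0,-2,0,0,0],
  [0.49,0,0,-2,0,0,0],
  [0.49,0,0,-2,0,0,0],
  [0.49,0,0,-2,0,0,0],
  [0.49,0,0,-2,0,0,0],
  [0.49,0,0,-2,0,0,0],
])

```text
clock: 17.13
eef_pos: [0.6394, 0.1454, 0.1768]
tool_rot: [-0.0, 1.0, 0.0, -0.0]
ft_force: [-0.2, -0.2, -4.4]
grip_width: 0.0426
grasp_force: 30.9
```

>>> move_arm([
  [0.49,0,0,-3,0,0,0],
  [0.49,0,0,-4,0,0,0],
  [0.49,0,0,-6,0,0,0],
  [0.49,0,0,-8,0,0,0],
  [0.49,0,0,-12,0,0,0],
  [0.49,0,0,-18,0,0,0],
  [0.49,0,0,-24,0,0,0],
  [0.49,0,0,-24,0,0,0],
  [0.49,2,-6,-16,0,0,0],
  [0.49,4,-12,-8,0,0,0],
])

```text
clock: 17.97
eef_pos: [0.6346, 0.1285, 0.3034]
tool_rot: [-0.001, 1.0, 0.001, 0.003]
ft_force: [0.0, -0.5, -3.8]
grip_width: 0.0423
grasp_force: 31.1
```

>>> move_arm([
  [0.49,7,-20,0,0,0,0],
  [0.49,10,-28,0,0,0,0],
  [0.49,12,-34,0,0,0,0],
  [0.49,12,-34,0,0,0,0],
  [0.49,12,-34,0,0,0,0],
  [0.49,12,-34,0,0,0,0],
  [0.49,12,-34,0,0,0,0],
  [0.49,12,-34,0,0,0,0],
  [0.49,12,-34,0,0,0,0],
  [0.49,12,-34,0,0,0,0],
])

```text
clock: 18.8
eef_pos: [0.5187, -0.1947, 0.2997]
tool_rot: [0.0, 1.0, -0.0, -0.0]
ft_force: [0.2, -0.1, -3.8]
grip_width: 0.0425
grasp_force: 31.0
```

>>> move_arm([
  [0.49,12,-34,0,0,0,0],
  [0.49,12,-34,0,0,0,0],
  [0.49,10,-30,0,0,0,0],
  [0.49,8,-24,0,0,0,0],
  [0.49,6,-16,0,0,0,0],
  [0.49,4,-10,0,0,0,0],
  [0.49,2,-4,0,0,0,0],
  [0.49,0,0,0,0,0,0],
  [0.49,0,0,0,0,0,0],
])

```text
clock: 19.55
eef_pos: [0.4665, -0.344, 0.2995]
tool_rot: [-0.0, 1.0, 0.0, 0.0]
ft_force: [-0.1, -0.3, -4.1]
grip_width: 0.0424
grasp_force: 31.0
```

Run:
```python
from h import *
o=bot.get_obs();print({k:np.round(o[k],4) for k in ['clock','eef_pos','tool_rot','ft_force','grip_width','grasp_force']})
cal=bot.calibration('wrist');im=bot.camera('wrist');cv2.imwrite('pics/w8.png',im)
for r in bot.outline_of('tray','wrist')[:2]:
    c=cv2.minAreaRect(np.argwhere(r['pixels'])[:,::-1].astype(np.float32)); print(r['conf'],r['rect'],c,at_z(cal,c[0],.009).round(4))
    x,y,w,h=r['rect'];print([at_z(cal,p,.018).round(4)[:2] for p in [(x,y),(x+w,y),(x,y+h),(x+w,y+h)]])
t=np.array([[x,y,.018] for x,y in [(.402,-.41),(.532,-.41),(.402,-.28),(.532,-.28)]]);print(proj(cal,t))
```

```text
{'clock': np.float64(19.55), 'eef_pos': array([ 0.4665, -0.344 ,  0.2995]), 'tool_rot': array([-1.e-04,  1.e+00,  4.e-04,  0.e+00]), 'ft_force': array([-0.1385, -0.2768, -4.117 ]), 'grip_width': np.float64(0.0424), 'grasp_force': np.float64(31.0249)}
0.6 [228.2, 114.2, 107.6, 105.9] ((277.2558898925781, 167.17352294921875), (102.69662475585938, 99.24526977539062), 4.398705005645752) [ 0.4626 -0.3465  0.009 ]
[array([ 0.3941, -0.4076]), array([ 0.3941, -0.2732]), array([ 0.5341, -0.414 ]), array([ 0.5342, -0.2661])]
[[226.52304603 120.69515209]
 [231.05335535 218.63126123]
 [330.10754228 120.677591  ]
 [325.79331856 218.59403547]]
```

>>> move_arm([
  [0.49,0,0,15,0,0,0],
  [0.49,0,0,30,0,0,0],
  [0.49,0,0,38,0,0,0],
  [0.49,0,0,38,0,0,0],
  [0.49,0,0,38,0,0,0],
  [0.49,0,0,36,0,0,0],
  [0.49,0,0,30,0,0,0],
  [0.49,0,0,20,0,0,0],
  [0.49,0,0,12,0,0,0],
  [0.49,0,0,6,0,0,0],
])

```text
clock: 20.48
eef_pos: [0.4657, -0.3424, 0.034]
tool_rot: [-0.001, 1.0, 0.001, -0.002]
ft_force: [-0.3, -0.1, -4.7]
grip_width: 0.0423
grasp_force: 31.0
```

>>> move_arm([
  [0.49,0,0,2,0,0,0],
  [0.49,0,0,1.5,0,0,0],
  [0.49,0,0,1.5,0,0,0],
  [0.49,0,0,1.5,0,0,0],
  [0.49,0,0,0,0,0,0],
])

```text
clock: 20.9
eef_pos: [0.467, -0.345, 0.0309]
tool_rot: [-0.0, 1.0, -0.0, 0.001]
ft_force: [-0.5, 0.0, -3.7]
grip_width: 0.0426
grasp_force: 31.0
```

>>> move_arm([
  [0.49,0,0,1,0,0,0],
  [0.49,0,0,1,0,0,0],
  [0.49,0,0,0,0,0,0],
])

```text
clock: 21.15
eef_pos: [0.4664, -0.3448, 0.0281]
tool_rot: [0.0, 1.0, -0.0, 0.0]
ft_force: [-0.4, 0.1, -6.0]
grip_width: 0.0424
grasp_force: 31.0
```

>>> move_arm([
  [0.49,0,0,0.8,0,0,0],
  [0.49,0,0,0.8,0,0,0],
  [0.49,0,0,0,0,0,0],
])

```text
clock: 21.4
eef_pos: [0.4663, -0.3446, 0.0262]
tool_rot: [0.0, 1.0, 0.0, -0.0]
ft_force: [-0.2, 0.1, -4.9]
grip_width: 0.0428
grasp_force: 31.0
```

>>> move_arm([
  [0.49,0,0,0.6,0,0,0],
  [0.49,0,0,0,0,0,0],
])

```text
clock: 21.57
eef_pos: [0.4664, -0.3447, 0.0257]
tool_rot: [0.0, 1.0, 0.0, -0.0]
ft_force: [0.1, 0.2, -5.0]
grip_width: 0.0428
grasp_force: 31.0
```

>>> move_arm([
  [0.49,0,0,0.5,0,0,0],
  [0.49,0,0,0,0,0,0],
])

```text
clock: 21.73
eef_pos: [0.4664, -0.3447, 0.0252]
tool_rot: [0.0, 1.0, 0.0, -0.0]
ft_force: [-0.0, -0.2, -4.1]
grip_width: 0.0426
grasp_force: 31.0
```

>>> move_arm([
  [0.49,0,0,0.5,0,0,0],
  [0.49,0,0,0,0,0,0],
])

```text
clock: 21.9
eef_pos: [0.4664, -0.3447, 0.0248]
tool_rot: [0.0, 1.0, 0.0, -0.0]
ft_force: [0.3, -0.1, -4.1]
grip_width: 0.0426
grasp_force: 31.0
```

>>> move_arm([
  [0.49,0,0,0.5,0,0,0],
  [0.49,0,0,0,0,0,0],
])

```text
clock: 22.07
eef_pos: [0.4664, -0.3446, 0.0243]
tool_rot: [0.0, 1.0, 0.0, -0.0]
ft_force: [0.4, 0.3, -4.5]
grip_width: 0.0427
grasp_force: 31.0
```

>>> move_arm([
  [0.49,0,0,0.5,0,0,0],
  [0.49,0,0,0,0,0,0],
])

```text
clock: 22.23
eef_pos: [0.4664, -0.3447, 0.0238]
tool_rot: [0.0, 1.0, 0.0, -0.0]
ft_force: [-0.0, 0.1, -4.5]
grip_width: 0.0428
grasp_force: 31.0
```

>>> move_arm([
  [0.49,0,0,0.5,0,0,0],
  [0.49,0,0,0,0,0,0],
])

```text
clock: 22.4
eef_pos: [0.4664, -0.3447, 0.0232]
tool_rot: [0.0, 1.0, 0.0, -0.0]
ft_force: [-0.3, 0.8, -4.4]
grip_width: 0.0423
grasp_force: 31.0
```

>>> move_arm([
  [0.49,0,0,0.5,0,0,0],
  [0.49,0,0,0,0,0,0],
])

```text
clock: 22.57
eef_pos: [0.4664, -0.3447, 0.0227]
tool_rot: [0.0, 1.0, 0.0, -0.0]
ft_force: [-0.5, 0.7, -5.2]
grip_width: 0.0427
grasp_force: 31.0
```

>>> move_arm([
  [0.49,0,0,0.5,0,0,0],
  [0.49,0,0,0,0,0,0],
])

```text
clock: 22.73
eef_pos: [0.4664, -0.3447, 0.0222]
tool_rot: [0.0, 1.0, 0.0, -0.0]
ft_force: [-0.6, 0.2, -4.3]
grip_width: 0.0424
grasp_force: 31.0
```

>>> move_arm([
  [0.49,0,0,0.5,0,0,0],
  [0.49,0,0,0,0,0,0],
])

```text
clock: 22.9
eef_pos: [0.4664, -0.3447, 0.0217]
tool_rot: [0.0, 1.0, 0.0, -0.0]
ft_force: [-0.1, 0.0, -4.8]
grip_width: 0.0425
grasp_force: 31.0
```

>>> move_arm([
  [0.49,0,0,0.5,0,0,0],
  [0.49,0,0,0,0,0,0],
])

```text
clock: 23.07
eef_pos: [0.4664, -0.3447, 0.0212]
tool_rot: [0.0, 1.0, 0.0, -0.0]
ft_force: [0.2, 0.4, -4.4]
grip_width: 0.0426
grasp_force: 31.0
```

Run:
```python
from h import *
S=bot.calibration('scene');P=proj(S,[[.636,.145,z] for z in(.139,.129,.119)]);print(P)
a=cv2.imread('pics/s6.png');b=cv2.imread('pics/s7.png');z=cv2.imread('pics/scene0.png')
# vertical shift of pan front edge (right part) and master pan
g=lambda i:cv2.cvtColor(i,cv2.COLOR_BGR2GRAY)
for n,(x0,x1,y0,y1) in {'test':(330,356,205,230),'master':(212,245,205,225)}.items():
    t=g(z)[y0:y1,x0:x1]
    for m,i in (('s6',a),('s7',b)):
        r=cv2.matchTemplate(g(i)[y0-14:y1+14,x0-8:x1+8],t,cv2.TM_CCOEFF_NORMED);_,v,_,l=cv2.minMaxLoc(r);print(n,m,round(v,2),l[0]-8,l[1]-14)
bot.camera('scene')
for r in bot.outline_of('bush_mid','scene')[:3]: print(r['conf'],r['rect'])
t=proj(S,[[.4634,-.3444,.003],[.4634,-.3444,.053]]);print(t)
for r in bot.outline_of('tray','scene')[:1]: print(r['conf'],r['rect'])
```

```text
[[336.63624792 209.42032898]
 [336.19458357 212.78847217]
 [335.75902036 216.11018165]]
test s6 0.78 0 1
test s7 0.71 0 6
master s6 0.82 1 1
master s7 0.73 0 -5
0.53 [149.9, 180.3, 21.0, 22.1]
[[162.7448784  198.52373392]
 [159.62945077 184.50886393]]
0.79 [130.9, 186.0, 60.4, 29.5]
```

>>> move_arm([
  [0.49,0,0,0.5,0,0,0],
  [0.49,0,0,0,0,0,0],
])

```text
clock: 23.38
eef_pos: [0.4664, -0.3447, 0.0208]
tool_rot: [0.0, 1.0, 0.0, -0.0]
ft_force: [0.3, 0.5, -3.4]
grip_width: 0.0427
grasp_force: 31.0
```

>>> move_arm([
  [0.49,0,0,0.5,0,0,0],
  [0.49,0,0,0,0,0,0],
])

```text
clock: 23.55
eef_pos: [0.4664, -0.3447, 0.0202]
tool_rot: [0.0, 1.0, 0.0, -0.0]
ft_force: [0.3, -0.1, -4.5]
grip_width: 0.0425
grasp_force: 31.0
```

>>> move_arm([
  [0.49,0,0,0.5,0,0,0],
  [0.49,0,0,0,0,0,0],
])

```text
clock: 23.72
eef_pos: [0.4665, -0.3447, 0.0201]
tool_rot: [0.0, 1.0, -0.0, 0.0]
ft_force: [-0.5, 1.1, -2.0]
grip_width: 0.0425
grasp_force: 31.3
```

>>> move_arm([
  [0.49,0,0,0.4,0,0,0],
  [0.495,0,0,0,0,0,0],
  [0.5,0,0,0,0,0,0],
  [0.51,0,0,0,0,0,0],
  [0.52,0,0,0,0,0,0],
  [0.54,0,0,0,0,0,0],
  [0.6,0,0,0,0,0,0],
  [0.7,0,0,0,0,0,0],
  [0.8,0,0,0,0,0,0],
  [0.8,0,0,0,0,0,0],
])

```text
clock: 24.55
eef_pos: [0.4665, -0.3447, 0.0194]
tool_rot: [0.0, 1.0, -0.0, 0.0]
ft_force: [-0.7, -0.2, 0.4]
grip_width: 0.0685
grasp_force: 0.0
```

>>> move_arm([
  [0.8,0,0,-8,0,0,0],
  [0.8,0,0,-20,0,0,0],
  [0.8,0,0,-30,0,0,0],
  [0.8,0,0,-38,0,0,0],
  [0.8,0,0,-38,0,0,0],
  [0.8,0,0,-38,0,0,0],
  [0.8,0,0,-20,0,0,0],
  [0.8,0,0,0,0,0,0],
  [0.8,0,0,0,0,0,0],
])

```text
clock: 25.3
eef_pos: [0.4673, -0.3453, 0.2138]
tool_rot: [0.0, 1.0, -0.001, 0.002]
ft_force: [-0.2, 0.2, -0.4]
grip_width: 0.0683
grasp_force: 0.0
```

Run:
```python
from h import *
o=bot.get_obs();print({k:np.round(o[k],4) for k in ['clock','eef_pos','ft_force']})
cal=bot.calibration('wrist');im=bot.camera('wrist');cv2.imwrite('pics/w9.png',im)
for q in('bush_mid','tray'):
    for r in bot.outline_of(q,'wrist')[:1]:print(q,r['conf'],r['rect'])
print('exp upright',bbox(cylmask(cal,[.4634,-.3444],.022,.003,.053)))
g=im.max(2);r=bot.outline_of('tray','wrist')[0]['rect'];x,y,w,h=r
print([at_z(cal,p,.018)[:2].round(4) for p in [(x,y),(x+w,y),(x,y+h),(x+w,y+h)]])
b=bot.camera('scene')
for q in ('bush_mid','wrench','oil_mid','flange_mid'):
    for r in bot.outline_of(q,'scene')[:1]:print(q,r['conf'],r['rect'])
```

```text
{'clock': np.float64(25.3), 'eef_pos': array([ 0.4673, -0.3453,  0.2138]), 'ft_force': array([-0.2411,  0.19  , -0.3899])}
bush_mid 0.8 [256.0, 160.5, 47.1, 51.5]
tray 0.92 [215.2, 114.4, 136.1, 128.6]
exp upright [257.44867 159.16339 303.96777 212.634  ]
[array([ 0.3944, -0.4094]), array([ 0.3943, -0.2744]), array([ 0.5328, -0.4177]), array([ 0.5328, -0.2652])]
bush_mid 0.88 [153.5, 183.7, 18.5, 17.9]
wrench 0.97 [105.4, 234.6, 69.8, 45.1]
oil_mid 0.94 [391.4, 225.6, 25.1, 58.1]
flange_mid 0.82 [238.6, 278.5, 36.2, 36.0]
```

The bushing stands upright at the tray centre, its image box matching the upright prediction, and the bystanders have not moved.

```bash
python3 -c "
from workcell import bot
print(bot.job_done())"
```

```text
the job is handed in; nothing more can be done
None
```

The bushing outweighed the master (its pan sank), so I stood it upright on the floor of the square tray and handed the job in at about 25 s; the wrench, oil bottle and flange stayed where they were.

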